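Stack the spare kitchen tote instead of nesting it

ROBOT

A 6-joint arm with a two-finger parallel gripper is mounted at the origin on the work surface. World frame = base frame: x ahead of the robot, y to its left, z up, the work surface at z = 0. Lengths are in m, angles in rad, forces in N, time in s.
With the tool pointing down it reaches from about 0.275 to 0.775 m from the base axis. Payload 14.6 kg.
Tool frame: the origin (TCP) lies midway between the tips of the shut fingers; the grasp point (between the pads) lies r.pinch_z behind it (r.pinch_z is the distance from the TCP to the grasp point, in m); z points along the fingers, y is the line along which they close (so a half turn about z gives the same grasp; the last joint's range is limited). The gripper opens to 85 mm and grips with 20 to 120 N. Pads are 22 mm wide; open, the fingers measure 114 mm over their backs; the gripper's body (76 mm by 85 mm) begins 54 mm behind the grasp point. The pads swing forward as they close: fully open they stand 13 mm farther back than shut.
Start: joints at [-1.357, 0.263, -0.048, 1.259, 0, 1.415], TCP at [0.189, -0.49, 0.231] pointing down, gripper open.
Joint ranges: [-2.65, 2.65], [-0.89, 1.7], [-1.18, 1.37], [-2.13, 2.11], [-1.35, 1.29], [-3.14, 3.14]. Speed limits (rad/s): [1.89, 1.89, 2.57, 2.79, 3.14, 3.14].

INTERFACE

Orientations are given as a unit quaternion [w, x, y, z].
In Python, from plant import r gives the robot as it stands.
- The arm moves only by the shell command python3 -m crank 'ROWS' [FORCE]. ROWS is JSON, a list of rows, each an object of numbers: "fingers": the gripper command: -1 is shut, 1 is fully open, values between are in proportion; "tx", "ty", "tz": the shift along the tool's x, y, z each as a share of 0.25 m, from -1 to 1; "twist": the turn about the tool's z as a share of 120 degrees, from -1 to 1. A call has 1 to 10 rows; each row is the pose to reach, as a shift and turn from the pose commanded when the call began, along the tool's axes at that moment; what a row does not reach only later rows make up. A row lasts 1/12 s, in which the tool goes at most 41.7 mm and 7.16 degrees, less where a joint would pass 70% of its speed; a pose out of reach is approached as far as the arm can. A call with a number of a shift or a turn outside -1 to 1 is refused whole. A call with a gripper value outside its range is refused whole. The fingers move at their own pace and stop on an object; FORCE is the grip in N (left out, the last holds). Time passes only in rows, so rows that repeat a pose let the fingers close. It gives the time, the measured TCP pose, the force, the opening and the grip force at its end, in the units of the state.
- r.state(): the state, without advancing time (a new reading comes with each control period).
- r.grab_frame(name): name is "scene" or "side" or "wrist"; returns the picture (480x640x3 uint8, red, green, blue); there is no depth.
- r.calibration(name): a dict with "intrinsics" (3x3 intrinsics, pixels), "T" (4x4, takes a point from camera to world coordinates). Camera axes: x right, y down, z forward; pixel columns grow to the right and rows downward; lengths in m; the calibration is good to about 2 mm. A picture is of the moment at which its call begins: read the wrist's pose just before it. calibration takes no time and is no camera call; for the wrist camera it gives the pose at the moment of the call.
- r.hand_in(): hands the job in; it is judged then, once.
Trained networks look in the newest picture that a camera, given by its name, has taken for a name from the list of things; names that differ only in an ending like _2 or _b are one class to them, and where a whole thing is asked for, a point or a joint stands for the part that bears it (a point fixed in the world has none). Each returns a list of dicts, best first, with "p" (0 to 1); they miss things now and then, are a little off and sometimes report something else, mostly with a low value. They report only what shows in the picture. A call takes as long as a camera call. They do not tell look-alikes from the thing itself.
- r.masks_of(camera, name): "mask" (480x640 bool, what is visible of it).
- r.tip_of(camera, name): "position" ([x, y, z] in m, in the coordinates of the camera as it stood for that picture, good to about 4 mm: a listed point, or the origin of a listed thing).
The state is a dict: "clock": time; "joint_positions": joint angles; "qvel": joint speeds; "effort": joint torques, N m; "tcp_pos": TCP position; "eef_rot": TCP orientation; "contact_force": force on the tool from outside, world axes, zero at the start; "wrist_torque": the same for the moment, N m; "grip_width": finger opening in m; "finger_force": force on a finger pad.
Only numpy, scipy, OpenCV 4.12 (cv2) and the standard library are available. Lean on these libraries where they do the work, as an engineer would, in place of code of your own. Each camera call takes 0.05 s, during which the arm holds its last target. There are 200 camera calls.

TASK

Put the empty white tote on top of the one with the three little tins in it, turned so that its blue end is over the other's plain white end: then its feet stand on the inside ledges and it sits up level, instead of nesting down into the lower tote. Set it down rather than dropping it, leave the lower tote where it is, and do not disturb the other things on the board; then let go.

Things in the scene. Friction and masses are not known exactly. Their poses are not given: they have to be found in the camera images.
- top_tote: Empty white plastic tote with one blue end, to be moved; 0.1 to 0.2 kg. Rim 160 mm long (x) by 68 mm wide (y), 62 mm high, upright on the board. Origin: centre of its underside; z up, +x to the blue end. The top 28 mm of its walls is upright, 3 mm thick, 68 mm wide outside, to be gripped across from above; below, the walls slope in to a base 140 by 48 mm.
- base_tote: Lower tote, loose, upright on the board, about 0.7 kg: same shape, size, axes and blue end, but with three 34 mm tins fixed inside (red, green, yellow lids, 27 mm high). A tote put on it the same way round sinks in (undersides 28 mm apart, nested); turned half round it stands on the ledges (undersides 50 mm apart, stacked), with about 5 mm play each way inside the rim.
- top_lip (a point): Top of the empty tote's blue lip, 86 mm from its middle along +x, 62 mm above its underside; the lip stands out 12 mm beyond the rim. Under this blue end is one foot in the middle, under the white end two feet at the sides, all flush with the underside. The lower walls are cut away in slots where another tote's ledges pass when nesting.
- base_lip (a point): Top of the lower tote's blue lip, 86 mm from its middle along +x, 62 mm above its underside. Inside this blue end are two ledges at the sides, inside the white end one in the middle; ledge tops 50 mm above the underside, 12 mm below the rim, which is 154 by 62 mm inside.
- tin: Bystander: aluminium tin with screw-top lid, 80 mm across, 130 mm high, origin at the centre of its underside.
- cup: Bystander: orange plastic measuring cup with a handle, 80 mm across, 75 mm high, origin at the centre of its underside.
- spoon: Bystander: steel teaspoon, 140 mm long, lying flat, origin at its middle underneath.
- bowl: Bystander: brown ceramic sugar bowl, 110 mm across, 65 mm high, origin at the centre of its underside.
- mug: Bystander: blue ceramic mug with a handle, 80 mm across, 85 mm high, origin at the centre of its underside.
There are look-alikes about, which are no part of the job. What is shaped like the top_tote but purple is not meant. Leave any brown look-alike of the base_tote alone.

How it is judged:
By the outcome, as a careful person would: the job done as asked, in the order asked, and still so for the second after the job is handed in, with the robot touching nothing.
It also fails if it takes over 37 s, if anything falls off the work surface, if the arm or the gripper's body presses on something with over 40 N, if the wrist force passes 120 N, or if a joint passes its speed limit or range.

## Working session

There is one attempt and no reset: what is moved stays moved. The work goes in short steps, Python scripts to look and compute and a shell command to move; the robot and the scene stay as the last step left them, time stands still between calls to the robot, and variables do not carry over. Pictures are saved under pics/ and viewed, at most 13 in all, crops included, and the job is handed in when it is done.

```bash
mkdir -p pics; cat > h.py <<'E'
import numpy as np, cv2
from plant import r
def save(n,img): cv2.imwrite('pics/'+n,cv2.cvtColor(img,cv2.COLOR_RGB2BGR))
def tips(cam,names):
    T=np.array(r.calibration(cam)['T'])
    for n in names:
        for d in r.tip_of(cam,n):
            K=np.array(r.calibration(cam)['intrinsics']); p=np.array(d['position']); u=K@p/p[2]
            print(cam,n,round(d['p'],2),np.round((T@np.r_[p,1])[:3],3),u[:2].astype(int))
E
python3 - <<'E'
from h import *
a=r.grab_frame('scene');save('s.png',a)
tips('scene',['top_tote','base_tote','top_lip','base_lip','tin','cup','spoon','bowl','mug'])
b=r.grab_frame('side');save('d.png',b)
tips('side',['top_tote','base_tote','top_lip','base_lip'])
print(r.state(),r.pinch_z)
E
```

```text
scene top_tote 0.96 [0.687 0.388 0.   ] [471 359]
scene top_tote 0.86 [ 0.382  0.038 -0.001] [344 235]
scene top_tote 0.74 [ 0.575  0.141 -0.001] [362 292]
scene base_tote 0.91 [ 0.295 -0.2   -0.002] [275 204]
scene base_tote 0.63 [ 0.516 -0.174  0.001] [249 248]
scene top_lip 0.76 [0.602 0.38  0.062] [476 305]
scene top_lip 0.73 [ 0.349 -0.039  0.059] [320 205]
scene top_lip 0.67 [0.489 0.128 0.06 ] [368 247]
scene top_lip 0.55 [ 0.602 -0.183  0.065] [226 247]
scene top_lip 0.37 [ 0.518 -0.177 -0.001] [248 249]
scene base_lip 0.68 [ 0.601 -0.185  0.063] [226 247]
scene base_lip 0.56 [ 0.304 -0.288  0.059] [245 182]
scene tin 0.91 [ 0.474 -0.451 -0.005] [168 221]
scene cup 0.66 [0.488 0.132 0.059] [369 248]
scene cup 0.56 [0.499 0.456 0.   ] [510 301]
scene spoon 0.77 [0.794 0.212 0.005] [368 375]
scene spoon 0.51 [0.756 0.031 0.001] [286 336]
scene bowl 0.63 [0.755 0.03  0.002] [285 336]
scene bowl 0.42 [0.579 0.144 0.002] [363 292]
scene mug 0.55 [ 0.743 -0.226 -0.003] [182 304]
scene mug 0.16 [ 0.753  0.029 -0.001] [286 336]
side top_tote 0.7 [0.573 0.136 0.003] [298 303]
side top
[... 418 characters left out ...]
t_positions': array([-1.35729876e+00,  2.63120201e-01, -4.83149118e-02,  1.25939917e+00,
       -1.47632963e-05,  1.41550272e+00]), 'qvel': array([-0.00063516,  0.00142252, -0.00025447, -0.00120649,  0.0002058 ,
       -0.00092711]), 'effort': array([-2.70054094e-03, -6.37353015e+01,  3.84754479e+01,  5.91857970e-04,
       -3.18344410e-04,  2.71870825e-06]), 'tcp_pos': array([ 0.18924991, -0.48970026,  0.23126233]), 'eef_rot': array([-1.87573477e-05,  9.83047251e-01,  1.83352401e-01, -7.93080512e-06]), 'contact_force': array([ 0.71219016, -0.66023768,  0.1743681 ]), 'wrist_torque': array([-0.01189905, -0.03113933, -0.02391276]), 'finger_force': 0.0, 'grip_width': 0.08532131454494025} 0.0187
```

View pics/s.png

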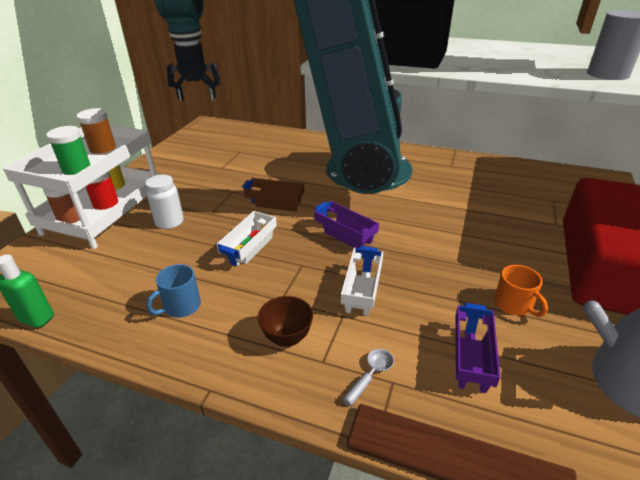

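View pics/d.png

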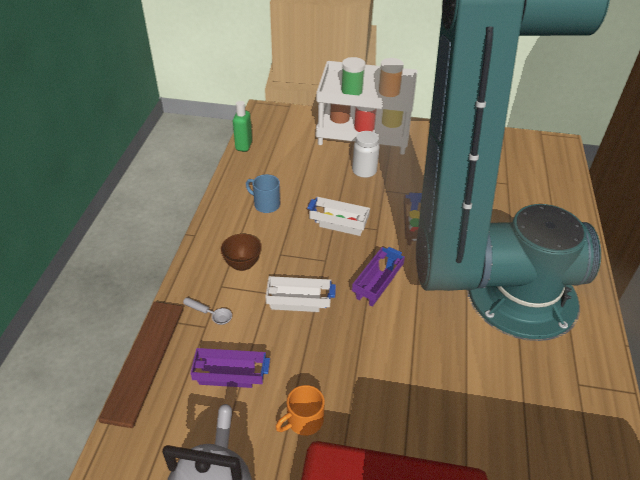

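Candidates in the scene view:
- **top_tote:** the white empty one with a blue end at (362,285). The purple ones at (345,222) and (476,345) are look-alikes.
- **base_tote:** the white one with tins at (248,240). The brown one at (275,195) is a look-alike.

I choose the two white ones and will check them in a crop.

```bash
python3 - <<'E'
import cv2
a=cv2.imread('pics/s.png')[190:330,210:400]; cv2.imwrite('pics/c.png',cv2.resize(a,None,fx=4,fy=4,interpolation=cv2.INTER_CUBIC))
E
```

```text
(no output)
```

View pics/c.png

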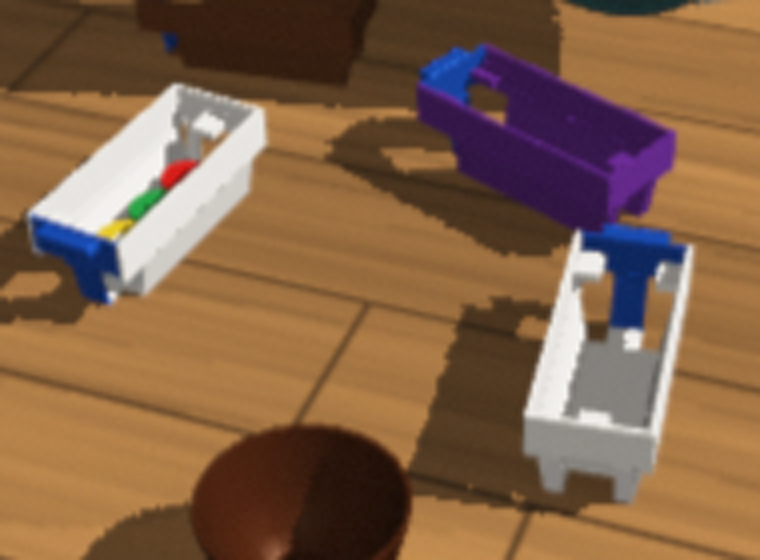

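```bash
python3 -m crank '[{"fingers":1,"tx":0.84,"ty":-0.35},{"fingers":1,"tx":0.84,"ty":-0.35},{"fingers":1,"tx":0.84,"ty":-0.35},{"fingers":1,"tx":0.84,"ty":-0.35},{"fingers":1,"tx":0.84,"ty":-0.35},{"fingers":1,"tx":0.84,"ty":-0.35},{"fingers":1,"tx":0.84,"ty":-0.35},{"fingers":1,"tx":0.84,"ty":-0.35}]'
```

```text
$[0]: bad value
```

The crop confirms it: the white tote with red, green and yellow tins has its blue end at the lower left of the crop, near scene (228,250). The empty white tote has its blue end at the top, near scene (367,255). The rows probably need all five keys.

```bash
python3 -m crank '[{"fingers":1,"tx":0.84,"ty":-0.35,"tz":0,"twist":0.11},{"fingers":1,"tx":0.84,"ty":-0.35,"tz":0,"twist":0.11},{"fingers":1,"tx":0.84,"ty":-0.35,"tz":0,"twist":0.11},{"fingers":1,"tx":0.84,"ty":-0.35,"tz":0,"twist":0.11},{"fingers":1,"tx":0.84,"ty":-0.35,"tz":0,"twist":0.11},{"fingers":1,"tx":0.84,"ty":-0.35,"tz":0,"twist":0.11},{"fingers":1,"tx":0.84,"ty":-0.35,"tz":0,"twist":0.11},{"fingers":1,"tx":0.84,"ty":-0.35,"tz":0,"twist":0.11}]'
```

```text
clock: 1.42
tcp_pos: [0.3543, -0.3317, 0.2314]
eef_rot: [0.0, 0.998, 0.07, 0.0]
contact_force: [0.1, -0.6, -0.4]
grip_width: 0.0852
finger_force: 0.0
```

```bash
python3 - <<'E'
from h import *
save('w1.png',r.grab_frame('wrist')); tips('wrist',['top_tote','base_tote','top_lip','base_lip'])
T=np.array(r.calibration('wrist')['T']);print(np.round(T,3))
E
```

```text
wrist base_tote 0.64 [ 0.298 -0.209 -0.001] [206 235]
wrist base_tote 0.61 [ 0.516 -0.18   0.002] [183  16]
wrist top_lip 0.91 [ 0.35  -0.038  0.063] [ -2 176]
wrist base_lip 0.79 [ 0.308 -0.289  0.064] [267 256]
[[ 0.136 -0.946 -0.296  0.428]
 [-0.991 -0.13  -0.04  -0.323]
 [-0.     0.298 -0.954  0.375]
 [ 0.     0.     0.     1.   ]]
```

View pics/w1.png

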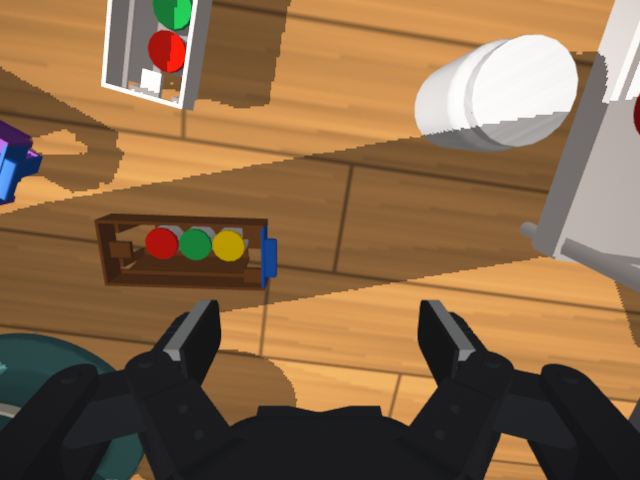

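The wrist view shows the brown look-alike at (190,245) and the white base tote at the upper left, about (150,60). The next move goes over the base tote to measure it.

```bash
python3 -m crank '[{"fingers":1,"tx":0.82,"ty":-0.52,"tz":0,"twist":0},{"fingers":1,"tx":0.82,"ty":-0.52,"tz":0,"twist":0},{"fingers":1,"tx":0.82,"ty":-0.52,"tz":0,"twist":0},{"fingers":1,"tx":0.82,"ty":-0.52,"tz":0,"twist":0},{"fingers":1,"tx":0.82,"ty":-0.52,"tz":0,"twist":0},{"fingers":1,"tx":0.82,"ty":-0.52,"tz":0,"twist":0},{"fingers":1,"tx":0.82,"ty":-0.52,"tz":0,"twist":0},{"fingers":1,"tx":0.82,"ty":-0.52,"tz":0,"twist":0},{"fingers":1,"tx":0.82,"ty":-0.52,"tz":0,"twist":0},{"fingers":1,"tx":0.82,"ty":-0.52,"tz":0,"twist":0}]'
python3 - <<'E'
from h import *
save('w2.png',r.grab_frame('wrist')); tips('wrist',['base_tote','base_lip'])
E
```

```text
clock: 2.5
tcp_pos: [0.5379, -0.1764, 0.2313]
eef_rot: [0.0, 0.998, 0.068, -0.0]
contact_force: [-0.0, 0.2, -0.4]
grip_width: 0.0854
finger_force: 0.0
wrist base_tote 0.88 [ 0.516 -0.181  0.003] [319 223]
wrist base_tote 0.88 [ 0.299 -0.206 -0.002] [316 381]
wrist base_lip 0.73 [ 0.601 -0.189  0.065] [341 150]
```

View pics/w2.png

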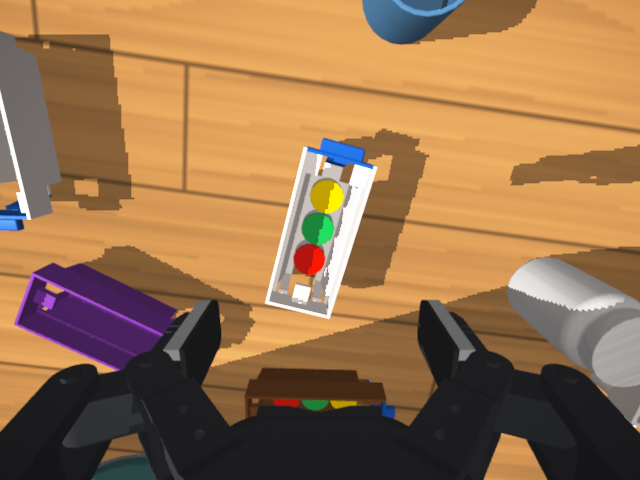

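The base tote's rim corners are at about (303,148), (377,168), (329,318) and (266,304), with the blue lip at (341,150). I'll project these onto z=0.062.

```bash
cat >> h.py <<'E'
def plane(cam,px,z):
    c=r.calibration(cam);K=np.array(c['intrinsics']);T=np.array(c['T'])
    d=(T[:3,:3]@np.linalg.inv(K)@np.c_[np.array(px,float),np.ones(len(px))].T).T
    return (T[:3,3]+d*((z-T[2,3])/d[:,2])[:,None])[:,:2]
def rim(cam,px,z=.062): # px: white-left? order: blueA,blueB,whiteB,whiteA
    P=plane(cam,px,z);c=P.mean(0);v=P[:2].mean(0)-P[2:].mean(0)
    print('rim',P.round(4).tolist(),'c',c.round(4),'yaw',np.degrees(np.arctan2(v[1],v[0])).round(2),'L',np.linalg.norm(v).round(4),'W',np.linalg.norm(P[0]-P[1]).round(4),np.linalg.norm(P[2]-P[3]).round(4))
E
python3 - <<'E'
from h import *
rim('wrist',[(303,148),(377,168),(329,318),(266,304)])
E
```

```text
rim [[0.5986, -0.1539], [0.5903, -0.2225], [0.4326, -0.2016], [0.4398, -0.1352]] c [ 0.5153 -0.1783] yaw -7.14 L 0.1594 W 0.069 0.0668
```

```bash
python3 -m crank '[{"fingers":1,"tx":0.33,"ty":-1,"tz":0,"twist":0},{"fingers":1,"tx":0.33,"ty":-1,"tz":0,"twist":0},{"fingers":1,"tx":0.33,"ty":-1,"tz":0,"twist":0},{"fingers":1,"tx":0.33,"ty":-1,"tz":0,"twist":0},{"fingers":1,"tx":0.33,"ty":-1,"tz":0,"twist":0},{"fingers":1,"tx":0.33,"ty":-1,"tz":0,"twist":0},{"fingers":1,"tx":0.33,"ty":-1,"tz":0,"twist":0},{"fingers":1,"tx":0.33,"ty":-1,"tz":0,"twist":0},{"fingers":1,"tx":0.33,"ty":-1,"tz":0,"twist":0},{"fingers":1,"tx":0.33,"ty":-1,"tz":0,"twist":0}]'
python3 - <<'E'
from h import *
save('w3.png',r.grab_frame('wrist')); tips('wrist',['top_tote','top_lip'])
E
```

```text
clock: 3.48
tcp_pos: [0.5858, 0.0824, 0.2314]
eef_rot: [0.0, 0.998, 0.069, 0.0]
contact_force: [-0.3, 0.3, 0.1]
grip_width: 0.0853
finger_force: 0.0
wrist top_tote 0.91 [ 0.384  0.039 -0.002] [330 359]
wrist top_tote 0.86 [ 0.575  0.138 -0.004] [268 206]
wrist top_tote 0.58 [ 0.691  0.384 -0.001] [33 59]
wrist top_lip 0.96 [0.489 0.127 0.061] [262 302]
wrist top_lip 0.68 [ 0.349 -0.039  0.061] [394 426]
```

View pics/w3.png

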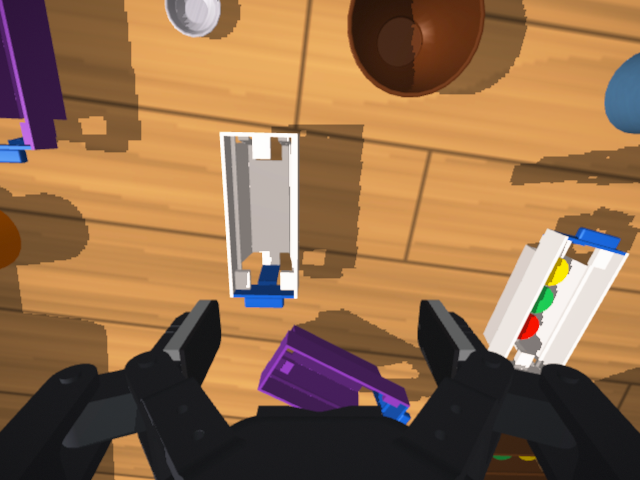

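The empty tote's rim corners are at about (231,298) and (297,298) at the blue end, and (298,133) and (221,133) at the white end. The lip is at (264,301).

```bash
python3 - <<'E'
from h import *
rim('wrist',[(231,298),(297,298),(298,133),(221,133)])
rim('wrist',[(549,231),(627,253),(0,0),(0,0)])
s=r.state();print(s['tcp_pos'],s['eef_rot'])
E
```

```text
rim [[0.4896, 0.1593], [0.4988, 0.0927], [0.6584, 0.1105], [0.6492, 0.1776]] c [0.574 0.135] yaw -173.55 L 0.1606 W 0.0673 0.0677
rim [[0.602, -0.138], [0.5909, -0.221], [0.7262, 0.3558], [0.7262, 0.3558]] c [0.6613 0.0881] yaw -103.62 L 0.5507 W 0.0837 0.0
[0.58585486 0.08226307 0.23141224] [8.65082432e-05 9.97669447e-01 6.82324281e-02 4.49414628e-05]
```

```bash
python3 -m crank '[{"fingers":1,"tx":-0.02,"ty":-0.22,"tz":0.3,"twist":0.008},{"fingers":1,"tx":-0.02,"ty":-0.22,"tz":0.4,"twist":0.008},{"fingers":1,"tx":-0.02,"ty":-0.22,"tz":0.4,"twist":0.008},{"fingers":1,"tx":-0.02,"ty":-0.22,"tz":0.4,"twist":0.008},{"fingers":1,"tx":-0.02,"ty":-0.22,"tz":0.5,"twist":0.008},{"fingers":1,"tx":-0.02,"ty":-0.22,"tz":0.6,"twist":0.008},{"fingers":1,"tx":-0.02,"ty":-0.22,"tz":0.7,"twist":0.008},{"fingers":1,"tx":-0.02,"ty":-0.22,"tz":0.78,"twist":0.008},{"fingers":1,"tx":-0.02,"ty":-0.22,"tz":0.84,"twist":0.008},{"fingers":1,"tx":-0.02,"ty":-0.22,"tz":0.84,"twist":0.008}]'
```

```text
clock: 4.47
tcp_pos: [0.5728, 0.1361, 0.0199]
eef_rot: [0.0, 0.998, 0.06, -0.001]
contact_force: [-1.1, -0.7, 0.2]
grip_width: 0.0853
finger_force: 0.0
```

```bash
python3 -m crank '[{"fingers":-0.2,"tx":0,"ty":0,"tz":0,"twist":0},{"fingers":-0.2,"tx":0,"ty":0,"tz":0,"twist":0},{"fingers":-0.2,"tx":0,"ty":0,"tz":0,"twist":0},{"fingers":-0.2,"tx":0,"ty":0,"tz":0,"twist":0},{"fingers":-0.2,"tx":0,"ty":0,"tz":0,"twist":0},{"fingers":-0.2,"tx":0,"ty":0,"tz":0,"twist":0},{"fingers":-0.2,"tx":0,"ty":0,"tz":0,"twist":0},{"fingers":-0.2,"tx":0,"ty":0,"tz":0,"twist":0}]' 30
```

```text
clock: 5.13
tcp_pos: [0.5745, 0.1372, 0.023]
eef_rot: [0.0, 0.998, 0.061, 0.001]
contact_force: [-0.4, -2.9, 8.1]
grip_width: 0.0676
finger_force: 35.5
```

```bash
python3 -m crank '[{"fingers":-0.2,"tx":0,"ty":0,"tz":-0.04,"twist":0},{"fingers":-0.2,"tx":0,"ty":0,"tz":-0.12,"twist":0},{"fingers":-0.2,"tx":0,"ty":0,"tz":-0.24,"twist":0},{"fingers":-0.2,"tx":0,"ty":0,"tz":-0.36,"twist":0},{"fingers":-0.2,"tx":0,"ty":0,"tz":-0.48,"twist":0},{"fingers":-0.2,"tx":0,"ty":0,"tz":-0.6,"twist":0},{"fingers":-0.2,"tx":0,"ty":0,"tz":-0.66,"twist":0},{"fingers":-0.2,"tx":0,"ty":0,"tz":-0.66,"twist":0},{"fingers":-0.2,"tx":0,"ty":0,"tz":-0.66,"twist":0}]'
python3 - <<'E'
from h import *
save('w4.png',r.grab_frame('wrist')); save('d4.png',r.grab_frame('side')); tips('wrist',['top_tote','top_lip']);tips('side',['top_tote','top_lip'])
E
```

```text
clock: 5.88
tcp_pos: [0.5737, 0.1375, 0.1876]
eef_rot: [-0.0, 0.998, 0.061, 0.001]
contact_force: [0.8, -0.0, -2.1]
grip_width: 0.0677
finger_force: 34.5
wrist top_tote 0.73 [0.576 0.137 0.162] [320 276]
wrist top_tote 0.66 [0.687 0.384 0.   ] [51 50]
wrist top_lip 0.68 [ 0.342 -0.043  0.061] [463 461]
wrist top_lip 0.57 [0.601 0.375 0.065] [ 12 159]
side top_tote 0.76 [ 0.687  0.385 -0.002] [230 378]
side top_tote 0.68 [0.575 0.138 0.166] [297 260]
side top_tote 0.55 [ 0.381  0.034 -0.003] [376 285]
side top_lip 0.84 [0.604 0.373 0.062] [264 363]
side top_lip 0.65 [ 0.347 -0.045  0.064] [394 249]
side top_lip 0.57 [0.486 0.128 0.223] [335 245]
```

View pics/w4.png

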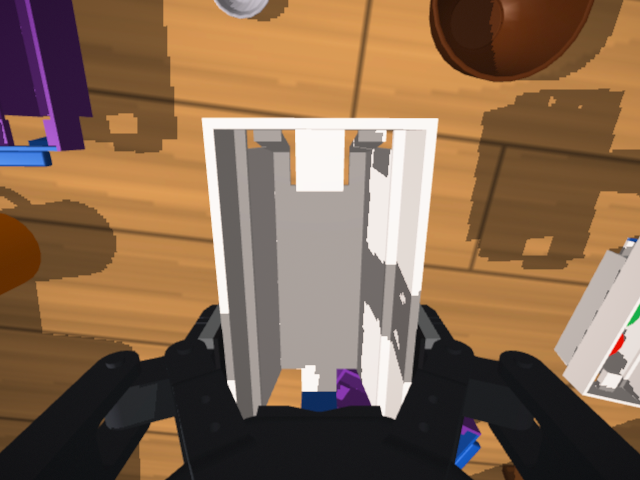

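The tote hangs level and square to the fingers. The white-end rim corners are at (203,119) and (438,119). Next I work out its offset from the TCP.

```bash
python3 - <<'E'
from h import *
s=r.state();q=s['eef_rot'];h=2*np.arctan2(q[2],q[1]);print(np.degrees(h),s['tcp_pos'])
P=plane('wrist',[(203,119),(438,119)],.2266);m=P.mean(0);x=np.array([np.cos(h),np.sin(h)]);y=np.array([np.sin(h),-np.cos(h)])
d=m-s['tcp_pos'][:2];print(P,'along',d@x,'across',d@y,'W',np.linalg.norm(P[0]-P[1]))
v=P[0]-P[1];print(np.degrees(np.arctan2(-v[0],v[1])))
c=m-.08*x;print('tote c',c)
g=np.array([.5155,-.179])-c;print('delta tool',g@x,g@y)
hb=np.radians(-7);xb=np.array([np.cos(hb),np.sin(hb)]);off=c-s['tcp_pos'][:2]
t=np.array([.5155,-.179])-(off@x)*xb;print('tcp target',t,'tool units',((t-s['tcp_pos'][:2])@np.c_[x,y])/.25,'twist',(np.degrees(h)+7)/120)
E
```

```text
6.968840082414682 [0.57295782 0.1373851  0.18548802]
[[0.64811363 0.17940608]
 [0.65616499 0.11323646]] along 0.07968074819436247 across 0.0007368967600803952 W 0.06665766364003321
6.937508998858117
tote c [0.57273033 0.13661491]
delta tool -0.09510093857365529 0.30633950467850735
tcp target [ 0.51581687 -0.17903891] tool units [-0.38044152  1.22861387] twist 0.11640700068678903
```

```bash
python3 -m crank '[{"fingers":-0.2,"tx":-0.03,"ty":0.08,"tz":0,"twist":0.01},{"fingers":-0.2,"tx":-0.08,"ty":0.2,"tz":0,"twist":0.03},{"fingers":-0.2,"tx":-0.12,"ty":0.32,"tz":0,"twist":0.05},{"fingers":-0.2,"tx":-0.17,"ty":0.44,"tz":0,"twist":0.07},{"fingers":-0.2,"tx":-0.21,"ty":0.56,"tz":0,"twist":0.09},{"fingers":-0.2,"tx":-0.25,"ty":0.68,"tz":0,"twist":0.11},{"fingers":-0.2,"tx":-0.29,"ty":0.8,"tz":0,"twist":0.116},{"fingers":-0.2,"tx":-0.33,"ty":0.92,"tz":0,"twist":0.116},{"fingers":-0.2,"tx":-0.36,"ty":1,"tz":0,"twist":0.116},{"fingers":-0.2,"tx":-0.36,"ty":1,"tz":0,"twist":0.116}]'
python3 - <<'E'
from h import *
save('w5.png',r.grab_frame('wrist'))
s=r.state();q=s['eef_rot'];h=2*np.arctan2(q[2],q[1]);x=np.array([np.cos(h),np.sin(h)]);y=np.array([np.sin(h),-np.cos(h)])
print(np.degrees(h),s['tcp_pos'],((np.array([.5158,-.179])-s['tcp_pos'][:2])@np.c_[x,y])/.25)
tips('wrist',['base_tote','base_lip'])
E
```

```text
clock: 7.02
tcp_pos: [0.5135, -0.1249, 0.1858]
eef_rot: [0.0, 0.998, -0.062, -0.0]
contact_force: [0.4, 0.3, -1.0]
grip_width: 0.0673
finger_force: 34.5
-7.11297351511647 [ 0.51384066 -0.12323321  0.18587251] [0.0353986  0.22037995]
wrist base_lip 0.83 [ 0.6   -0.185  0.066] [388 107]
```

View pics/w5.png

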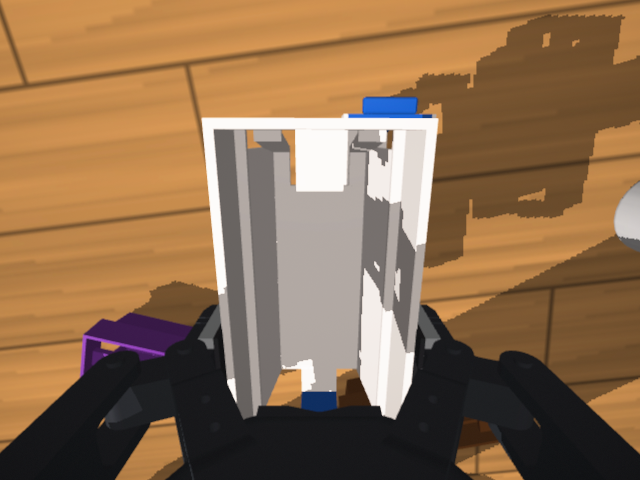

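The base's blue lip shows at (364–417, 97) and its rim edge at (345–433, 116). It is parallel to the carried tote's end. I'll use these pixels to cross-check the base position.

```bash
python3 - <<'E'
from h import *
P=plane('wrist',[(345,116),(433,116),(363,97),(417,97)],.062)
h=np.radians(-7.1);x=np.array([np.cos(h),np.sin(h)])
print(P.round(4),np.linalg.norm(P[0]-P[1]))
print('c rim',P[:2].mean(0)-.08*x,'c lip',P[2:].mean(0)-.092*x)
E
```

```text
[[ 0.5989 -0.1515]
 [ 0.591  -0.2161]
 [ 0.6103 -0.1658]
 [ 0.6055 -0.2049]] 0.06513092525138484
c rim [ 0.51557101 -0.1739394 ] c lip [ 0.51660804 -0.17397433]
```

The y estimates differ by a few mm because the arm was still settling when the picture was taken. I'll move over the base, settle, then measure the lip again.

```bash
python3 -m crank '[{"fingers":-0.2,"tx":0.02,"ty":0.07,"tz":0,"twist":0},{"fingers":-0.2,"tx":0.034,"ty":0.16,"tz":0.05,"twist":0},{"fingers":-0.2,"tx":0.034,"ty":0.208,"tz":0.1,"twist":0},{"fingers":-0.2,"tx":0.034,"ty":0.208,"tz":0.12,"twist":0},{"fingers":-0.2,"tx":0.034,"ty":0.208,"tz":0.12,"twist":0},{"fingers":-0.2,"tx":0.034,"ty":0.208,"tz":0.12,"twist":0},{"fingers":-0.2,"tx":0.034,"ty":0.208,"tz":0.12,"twist":0},{"fingers":-0.2,"tx":0.034,"ty":0.208,"tz":0.12,"twist":0},{"fingers":-0.2,"tx":0.034,"ty":0.208,"tz":0.12,"twist":0},{"fingers":-0.2,"tx":0.034,"ty":0.208,"tz":0.12,"twist":0}]'
python3 - <<'E'
from h import *
r.grab_frame('wrist');s=r.state();c=r.calibration('wrist');a=r.grab_frame('wrist');save('w6.png',a)
h=2*np.arctan2(s['eef_rot'][2],s['eef_rot'][1]);print(np.degrees(h),s['tcp_pos'],r.state()['tcp_pos'])
b=(a[...,2].astype(int)-a[...,0]>90)&(a[...,1]<140);b[180:]=0;b[:,:200]=0;b[:,480:]=0
n,l,st,ce=cv2.connectedComponentsWithStats(b.astype(np.uint8));print(st[1:][st[1:,4]>30])
E
```

```text
clock: 8.0
tcp_pos: [0.5167, -0.174, 0.1567]
eef_rot: [0.0, 0.998, -0.06, 0.0]
contact_force: [-0.4, 0.8, -0.2]
grip_width: 0.0678
finger_force: 34.6
-6.929504355654787 [ 0.51666761 -0.17407463  0.15659174] [ 0.51660644 -0.174149    0.15648542]
[[296 108  59  10 579]]
```

View pics/w6.png

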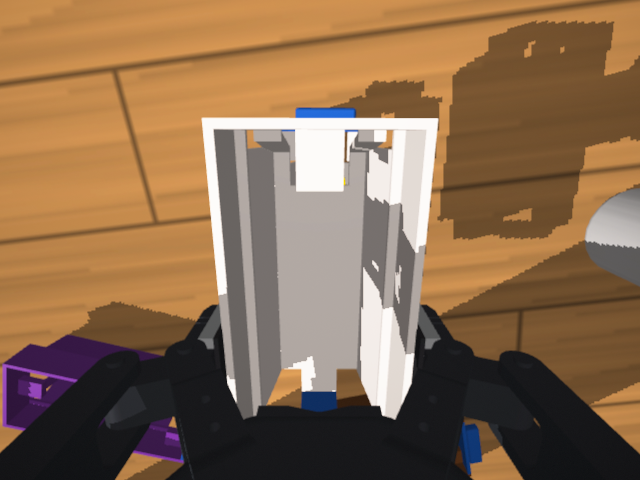

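The base lip spans columns 296–354 (centre 325, outer edge row 108). The carried tote's midline is at column 320.5.

```bash
python3 - <<'E'
from h import *
a=cv2.cvtColor(cv2.imread('pics/w6.png'),cv2.COLOR_BGR2RGB).astype(int)
b=(a[...,2]-a[...,0]>90)&(a[...,1]<140)
print([int(np.argmax(b[90:130,c]))+90 for c in range(298,354,6)])
s=r.state();h=2*np.arctan2(s['eef_rot'][2],s['eef_rot'][1]);x=np.array([np.cos(h),np.sin(h)]);y=np.array([np.sin(h),-np.cos(h)])
P=plane('wrist',[(296,108),(355,108)],.062);c=P.mean(0)-.092*x
Q=plane('wrist',[(203,119),(438,119)],s['tcp_pos'][2]-.0230+.062);t=Q.mean(0)-.08*x
print('base',c,np.linalg.norm(P[0]-P[1]),'tote',t,np.linalg.norm(Q[0]-Q[1]),'move tool mm',1e3*(c-t)@x,1e3*(c-t)@y,s['tcp_pos'])
E
```

```text
[108, 108, 108, 108, 108, 108, 108, 108, 109, 109]
base [ 0.51550516 -0.1787166 ] 0.03861668786265248 tote [ 0.51627563 -0.17493289] 0.06812922291591873 move tool mm -0.30772324692322506 3.849084231470195 [ 0.51660644 -0.174149    0.15648542]
```

```bash
python3 -m crank '[{"fingers":-0.2,"tx":0,"ty":0.015,"tz":0.02,"twist":0.001},{"fingers":-0.2,"tx":0,"ty":0.015,"tz":0.07,"twist":0.001},{"fingers":-0.2,"tx":0,"ty":0.015,"tz":0.12,"twist":0.001},{"fingers":-0.2,"tx":0,"ty":0.015,"tz":0.17,"twist":0.001},{"fingers":-0.2,"tx":0,"ty":0.015,"tz":0.21,"twist":0.001},{"fingers":-0.2,"tx":0,"ty":0.015,"tz":0.24,"twist":0.001},{"fingers":-0.2,"tx":0,"ty":0.015,"tz":0.25,"twist":0.001},{"fingers":-0.2,"tx":0,"ty":0.015,"tz":0.25,"twist":0.001},{"fingers":-0.2,"tx":0,"ty":0.015,"tz":0.25,"twist":0.001},{"fingers":-0.2,"tx":0,"ty":0.015,"tz":0.25,"twist":0.001}]'
python3 - <<'E'
from h import *
s=r.state();print(s['tcp_pos'],s['contact_force'],s['eef_rot'])
a=r.grab_frame('side');b=r.grab_frame('scene')
save('d7.png',np.hstack([cv2.resize(a[140:290,260:410],(400,400),interpolation=cv2.INTER_CUBIC),cv2.resize(b[160:290,190:320],(400,400),interpolation=cv2.INTER_CUBIC)]))
E
```

```text
clock: 8.93
tcp_pos: [0.5164, -0.1782, 0.0943]
eef_rot: [0.0, 0.998, -0.062, 0.0]
contact_force: [0.4, -0.5, -1.5]
grip_width: 0.0677
finger_force: 34.6
[ 0.51638294 -0.1782035   0.09430162] [ 0.36512136 -0.54659925 -1.46720692] [ 1.86355803e-04  9.98096148e-01 -6.16756856e-02  3.93988315e-04]
```

View pics/d7.png

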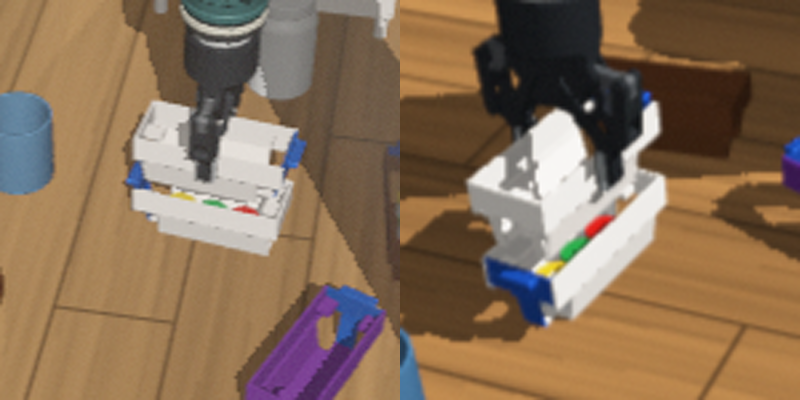

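Both views show the carried tote over the base with the blue ends opposed, at upper right against lower left, about to enter the rim. I'll lower it slowly.

```bash
python3 -m crank '[{"fingers":-0.2,"tx":0,"ty":0,"tz":0.01,"twist":0},{"fingers":-0.2,"tx":0,"ty":0,"tz":0.02,"twist":0},{"fingers":-0.2,"tx":0,"ty":0,"tz":0.03,"twist":0},{"fingers":-0.2,"tx":0,"ty":0,"tz":0.04,"twist":0},{"fingers":-0.2,"tx":0,"ty":0,"tz":0.05,"twist":0},{"fingers":-0.2,"tx":0,"ty":0,"tz":0.06,"twist":0},{"fingers":-0.2,"tx":0,"ty":0,"tz":0.066,"twist":0},{"fingers":-0.2,"tx":0,"ty":0,"tz":0.072,"twist":0},{"fingers":-0.2,"tx":0,"ty":0,"tz":0.076,"twist":0},{"fingers":-0.2,"tx":0,"ty":0,"tz":0.076,"twist":0}]'
```

```text
clock: 9.87
tcp_pos: [0.516, -0.178, 0.0746]
eef_rot: [-0.0, 0.998, -0.062, -0.0]
contact_force: [0.2, -0.1, -0.8]
grip_width: 0.0678
finger_force: 34.6
```

```bash
python3 -m crank '[{"fingers":-0.2,"tx":0,"ty":0,"tz":0.002,"twist":0},{"fingers":-0.2,"tx":0,"ty":0,"tz":0.004,"twist":0},{"fingers":-0.2,"tx":0,"ty":0,"tz":0.006,"twist":0},{"fingers":-0.2,"tx":0,"ty":0,"tz":0.008,"twist":0},{"fingers":-0.2,"tx":0,"ty":0,"tz":0.008,"twist":0},{"fingers":-0.2,"tx":0,"ty":0,"tz":0.008,"twist":0}]'
```

```text
clock: 10.37
tcp_pos: [0.5161, -0.178, 0.0729]
eef_rot: [0.0, 0.998, -0.062, 0.0]
contact_force: [-1.6, 0.7, 3.1]
grip_width: 0.0675
finger_force: 34.9
```

Contact came at the expected height (underside about 0.050), so I release.

```bash
python3 -m crank '[{"fingers":0.65,"tx":0,"ty":0,"tz":0,"twist":0},{"fingers":0.75,"tx":0,"ty":0,"tz":0,"twist":0},{"fingers":0.9,"tx":0,"ty":0,"tz":0,"twist":0},{"fingers":1,"tx":0,"ty":0,"tz":0,"twist":0},{"fingers":1,"tx":0,"ty":0,"tz":0,"twist":0},{"fingers":1,"tx":0,"ty":0,"tz":0,"twist":0},{"fingers":1,"tx":0,"ty":0,"tz":0,"twist":0},{"fingers":1,"tx":0,"ty":0,"tz":0,"twist":0}]' 20
python3 -m crank '[{"fingers":1,"tx":0,"ty":0,"tz":-0.04,"twist":0},{"fingers":1,"tx":0,"ty":0,"tz":-0.1,"twist":0},{"fingers":1,"tx":0,"ty":0,"tz":-0.2,"twist":0},{"fingers":1,"tx":0,"ty":0,"tz":-0.32,"twist":0},{"fingers":1,"tx":0,"ty":0,"tz":-0.44,"twist":0},{"fingers":1,"tx":0,"ty":0,"tz":-0.56,"twist":0},{"fingers":1,"tx":0,"ty":0,"tz":-0.64,"twist":0},{"fingers":1,"tx":0,"ty":0,"tz":-0.64,"twist":0},{"fingers":1,"tx":0,"ty":0,"tz":-0.64,"twist":0},{"fingers":1,"tx":0,"ty":0,"tz":-0.64,"twist":0}]'
python3 - <<'E'
from h import *
a=r.grab_frame('side');tips('side',['top_tote','top_lip','base_lip'])
b=r.grab_frame('scene');tips('scene',['top_tote','top_lip','base_lip'])
save('d8.png',np.hstack([cv2.resize(a[140:290,260:410],(400,400),interpolation=cv2.INTER_CUBIC),cv2.resize(b[160:290,190:320],(400,400),interpolation=cv2.INTER_CUBIC)]))
E
```

```text
clock: 11.03
tcp_pos: [0.5161, -0.178, 0.0728]
eef_rot: [0.0, 0.998, -0.062, -0.0]
contact_force: [-0.9, -0.1, 0.1]
grip_width: 0.0855
finger_force: 0.0
clock: 11.87
tcp_pos: [0.5158, -0.1779, 0.232]
eef_rot: [-0.0, 0.998, -0.062, -0.0]
contact_force: [0.2, -0.6, -0.5]
grip_width: 0.0854
finger_force: 0.0
side top_tote 0.89 [ 0.691  0.384 -0.   ] [228 377]
side top_tote 0.82 [ 0.379  0.034 -0.003] [376 285]
side top_tote 0.72 [ 0.519 -0.177  0.054] [337 211]
side top_lip 0.78 [ 0.43  -0.168  0.113] [369 201]
side top_lip 0.68 [ 0.345 -0.042  0.062] [394 250]
side top_lip 0.63 [0.604 0.37  0.061] [264 363]
side base_lip 0.95 [ 0.596 -0.19   0.064] [312 202]
side base_lip 0.9 [ 0.302 -0.29   0.064] [416 193]
scene top_tote 0.8 [ 0.515 -0.174  0.05 ] [247 232]
scene top_tote 0.79 [0.691 0.389 0.001] [471 360]
scene top_tote 0.6 [0.38  0.04  0.001] [345 234]
scene top_lip 0.88 [ 0.348 -0.04   0.058] [320 205]
scene top_lip 0.64 [ 0.43  -0.167  0.109] [262 196]
scene base_lip 0.94 [ 0.303 -0.287  0.061] [245 181]
scene base_lip 0.63 [ 0.6   -0.184  0.066] [226 246]
scene base_lip 0.4 [ 0.796  0.212 -0.001] [367 378]
```

View pics/d8.png

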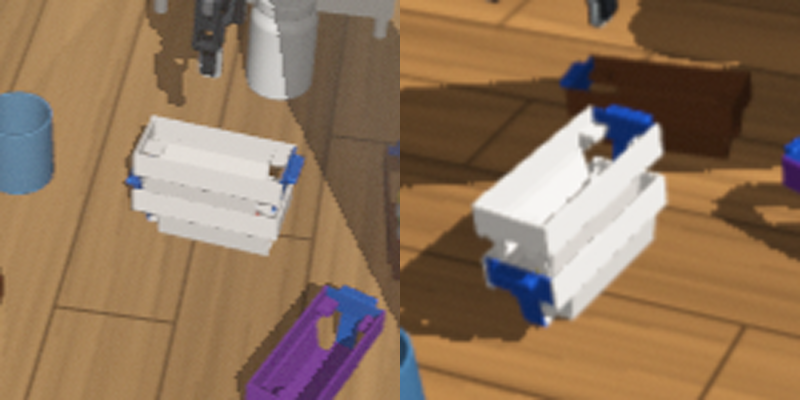

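The tote is stacked and level, with its lip at z about 0.11 and underside about 0.05. The blue ends are opposed, the base has not moved, and the gripper is clear.

```bash
python3 -c "
from plant import r
print(r.hand_in())"
```

```text
the job is handed in; nothing more can be done
None
```

The empty white tote now stands level on the ledges of the tote with the tins, its blue end over the other's white end; it was set down gently and released, the lower tote has not visibly moved, nothing else was touched, and the job was handed in at about 12 s.

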